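Load the magnetic stirrers

ROBOT

A 6-joint arm with a two-finger parallel gripper is mounted at the origin on the work surface. World frame = base frame: x ahead of the robot, y to its left, z up, the work surface at z = 0. Lengths are in m, angles in rad, forces in N, time in s.
With the tool pointing down it reaches from about 0.325 to 0.85 m from the base axis. Payload 4.4 kg.
Tool frame: the origin (TCP) lies at the very end of the fingers, on their centre line; the grasp point (between the pads) lies 19 mm behind it; z points along the fingers, y is the line along which they close (so a half turn about z gives the same grasp; the last joint's range is limited). The gripper opens to 94 mm and grips with 3 to 60 N. Pads are 16 mm wide; open, the fingers measure 119 mm over their backs; the gripper's body (75 mm by 177 mm) begins 78 mm behind the grasp point.
Start: joints at [1.05, 0.207, 1.542, -0, 1.393, -0.15], TCP at [0.208, 0.536, 0.205] pointing down, gripper open.
Joint ranges: [-2.73, 2.73], [-0.86, 2.22], [0.23, 2.46], [-1.11, 4.25], [0.08, 2.63], [-2.82, 2.82]. Speed limits (rad/s): [2.79, 2.79, 3.14, 3.14, 3.14, 3.14].

INTERFACE

Orientations are given as a unit quaternion [x, y, z, w].
In Python, from bench import manip gives the robot as it stands.
- The arm moves only by the tool move_arm, never from a script. Its argument "steps" is a list of rows, each a list of 3 entries, a list of its own where there are three numbers: the shift along the tool's x, y, z in mm, then the turn, a rotation vector about the tool's x, y, z in degrees, then the finger opening in mm, from 0 to 94. In form: [[[x, y, z], [ax, ay, az], fingers], ...]. A call has 1 to 12 rows; each row is the pose to reach, as a shift and turn from the pose commanded when the call began, along the tool's axes at that moment; what a row does not reach only later rows make up. A row lasts 1/10 s, in which the tool goes at most 50 mm and 8.59 degrees, less where a joint would pass 70% of its speed; a pose out of reach is approached as far as the arm can. A call with a gripper value outside its range is refused whole. The fingers move at their own pace and stop on an object; "newtons" is the grip in N (left out, the last holds). Time passes only in rows, so rows that repeat a pose let the fingers close. It gives the time, the measured TCP pose, the force, the opening and the grip force at its end, in the units of the state.
- manip.observe(): the state, without advancing time (a new reading comes with each control period).
- manip.get_image(name): name is "side" or "top" or "wrist"; returns the picture (420x560x3 uint8, blue, green, red); there is no depth.
- manip.camera_info(name): a dict with "intrinsics" (3x3 intrinsics, pixels), "rvec" (rotation vector, rad) and "tvec" (3), from world to camera coordinates, as OpenCV has them. Camera axes: x right, y down, z forward; pixel columns grow to the right and rows downward; lengths in m; the calibration is good to about 2 mm. The wrist camera is an equidistant fisheye: a pixel r from the principal point sees the ray r / f radians off the axis. A picture is of the moment at which its call begins: read the wrist's pose just before it. camera_info takes no time and is no camera call; for the wrist camera it gives the pose at the moment of the call.
- manip.job_done(): hands the job in; it is judged then, once.
The state is a dict: "clock": time; "joints": joint angles; "qd": joint speeds; "joint_torque": joint torques, N m; "ee_pos": TCP position; "orientation": TCP orientation; "wrist_force": force on the tool from outside, world axes, zero at the start; "ft_torque": the same for the moment, N m; "grip_width": finger opening in m; "gripper_force": force on a finger pad.
Only numpy, scipy, OpenCV 4.12 (cv2) and the standard library are available. Lean on these libraries where they do the work, as an engineer would, in place of code of your own. Each camera call takes 0.05 s, during which the arm holds its last target. There are 200 camera calls.

TASK

Get the stirring run ready: pick out the three conical flasks and stand each one upright in the middle of the flat round stirrer of its size, the small flask on the small stirrer, the medium on the medium and the large on the large. They are glass, so set them down gently and do not tip them over; leave the straight-sided bottles and the white jar where they are.

Things in the scene. Friction and masses are not known exactly. Their poses are not given: they have to be found in the camera images.
- flask_small: The small conical flask (Erlenmeyer shape) of amber glass, standing upright and loose on the bench: base 48 mm across, sides tapering to a straight round neck 22 mm across that runs from 46 to 82 mm above the underside; a black rubber stopper, fixed and a little narrower than the neck, stands 10 mm above it. About 60 g. Grip the neck from above. Origin: centre of the underside; z up along the flask.
- flask_medium: The medium conical flask (Erlenmeyer shape) of amber glass, standing upright and loose on the bench: base 64 mm across, sides tapering to a straight round neck 26 mm across that runs from 66 to 104 mm above the underside; a black rubber stopper, fixed and a little narrower than the neck, stands 10 mm above it. About 110 g. Grip the neck from above. Origin: centre of the underside; z up along the flask.
- flask_large: The large conical flask (Erlenmeyer shape) of amber glass, standing upright and loose on the bench: base 82 mm across, sides tapering to a straight round neck 32 mm across that runs from 88 to 128 mm above the underside; a black rubber stopper, fixed and a little narrower than the neck, stands 10 mm above it. About 190 g. Grip the neck from above. Origin: centre of the underside; z up along the flask.
- stirrer_small: The small flat magnetic stirrer, fixed to the bench: a grey disc 72 mm across and 20 mm high with a flat steel top, and a small black switch box (12 mm high, reaching 14 mm out) on its rim at its own -x side. Origin: centre of the disc's underside, on the bench; the flask stands on the top, 20 mm above it, centred.
- stirrer_medium: The medium flat magnetic stirrer, fixed to the bench: a grey disc 92 mm across and 20 mm high with a flat steel top, and a small black switch box (12 mm high, reaching 14 mm out) on its rim at its own -x side. Origin: centre of the disc's underside, on the bench; the flask stands on the top, 20 mm above it, centred.
- stirrer_large: The large flat magnetic stirrer, fixed to the bench: a grey disc 114 mm across and 20 mm high with a flat steel top, and a small black switch box (12 mm high, reaching 14 mm out) on its rim at its own -x side. Origin: centre of the disc's underside, on the bench; the flask stands on the top, 20 mm above it, centred.
- bottle_narrow: Bystander: a slim straight-sided bottle of the same amber glass, 44 mm across and 110 mm high with its black stopper (shoulder at 72 mm, neck 24 mm across), loose. Stays where it is. Origin: centre of the underside.
- bottle_wide: Bystander: a wide straight-sided bottle of the same amber glass, 68 mm across and 122 mm high with its black stopper (shoulder at 80 mm, neck 28 mm across), loose. Stays where it is. Origin: centre of the underside.
- jar: Bystander: a squat white plastic jar, 64 mm across and 62 mm high, loose. Stays where it is. Origin: centre of the underside.

How it is judged:
At the end, for the whole second after the job is handed in: Each conical flask stands upright (within 0.08 rad) on top of the stirrer of its own size, its centre within 12 mm of the stirrer's centre, released and at rest (horizontal distance between flask_small and stirrer_small below 0.012 m and z of flask_small in the frame of stirrer_small between 0.016 and 0.025 m and angle between each of flask_small, flask_medium, flask_large's own z axis and vertical below 0.08 rad and linear speed of each of flask_small, flask_medium, flask_large below 0.02 m/s and angular speed of each of flask_small, flask_medium, flask_large below 0.2 rad/s and horizontal distance between flask_medium and stirrer_medium below 0.012 m and z of flask_medium in the frame of stirrer_medium between 0.016 and 0.025 m and horizontal distance between flask_large and stirrer_large below 0.012 m and z of flask_large in the frame of stirrer_large between 0.016 and 0.025 m); the robot touches nothing.
It fails at once if a flask is tipped over (angle between any of flask_small, flask_medium, flask_large's own z axis and vertical above 0.7 rad).
It fails at once if a flask is dropped: it moves faster than 0.5 m/s with the fingers off it (a fall of some 13 mm) ((linear speed of flask_small above 0.5 m/s and contact force between flask_small and the fingers below 0.05 N) or (linear speed of flask_medium above 0.5 m/s and contact force between flask_medium and the fingers below 0.05 N) or (linear speed of flask_large above 0.5 m/s and contact force between flask_large and the fingers below 0.05 N)).
It fails at once if a flask is driven hard onto a stirrer (more than 100 N) (contact force between any of flask_small, flask_medium, flask_large and stirrer_small above 100 N or contact force between any of flask_small, flask_medium, flask_large and stirrer_medium above 100 N or contact force between any of flask_small, flask_medium, flask_large and stirrer_large above 100 N).
It fails at once if a bottle or the jar is moved by more than 20 mm or tipped (distance of any of bottle_narrow, bottle_wide, jar from where it was at the start of the episode above 0.02 m or angle between any of bottle_narrow, bottle_wide, jar's own z axis and vertical above 0.35 rad).
It also fails if it takes over 80 s, if anything falls off the work surface, if the arm or the gripper's body presses on something with over 40 N, if the wrist force passes 120 N, or if a joint passes its speed limit or range.

## Working session

There is one attempt and no reset: what is moved stays moved. The work goes in short steps, Python scripts to look and compute and a tool call to move; the robot and the scene stay as the last step left them, time stands still between calls to the robot, and variables do not carry over. Pictures are saved under pics/ and viewed, at most 14 in all, crops included, and the job is handed in when it is done.

Besides the shell and the picture viewer there is one more tool, called after "Emit:" as name(argument=value, ...) on one line, values as JSON. move_arm: Moves the arm, as the interface text tells. Its arguments: {"type":"object","properties":{"steps":{"type":"array"},"newtons":{"type":"number"}},"required":["steps"]}

```bash
mkdir -p pics; python3 - <<'E'
from bench import manip
import cv2
s=manip.observe();print(s)
for n in("top","side"):
    cv2.imwrite(f"pics/{n}0.png",manip.get_image(n));print(manip.camera_info(n))
E
```

```text
{'clock': 0.0, 'joints': array([ 1.04943879e+00,  2.07407332e-01,  1.54292494e+00,  7.08798506e-06,
        1.39352166e+00, -1.50522606e-01]), 'qd': array([ 1.31940653e-03,  1.15402856e-05, -2.16605072e-03,  7.61619270e-04,
       -4.80069388e-04, -7.82735200e-04]), 'joint_torque': array([-8.99166207e-04, -3.70856345e+01, -2.81423271e+01,  6.97256159e-02,
        3.59985628e-02, -2.15838509e-04]), 'ee_pos': array([0.20799168, 0.53520114, 0.20431179]), 'orientation': array([ 1.84357361e-01,  9.82858629e-01, -1.06628509e-03, -3.76014833e-04]), 'wrist_force': array([-0.605564  ,  0.28403203,  0.3950027 ]), 'ft_torque': array([ 0.00871058,  0.00486585, -0.00075281]), 'gripper_force': 0.0, 'grip_width': 0.09424573705502254}
{'intrinsics': array([[462.59129212,   0.        , 273.72575122],
       [  0.        , 462.59129212, 206.73184639],
       [  0.        ,   0.        ,   1.        ]]), 'rvec': array([ 2.09185196, -2.12564269,  0.16352892]), 'tvec': array([0.03472331, 0.54675818, 1.1745451 ])}
{'intrinsics': array([[521.74329626,   0.        , 285.45241093],
       [  0.        , 521.74329626, 203.09756218],
       [  0.        ,   0.        ,   1.        ]]), 'rvec': array([ 2.23368435, -0.90459589,  0.34559087]), 'tvec': array([-0.39139193,  0.2998044 ,  1.12601999])}
```

View pics/top0.png

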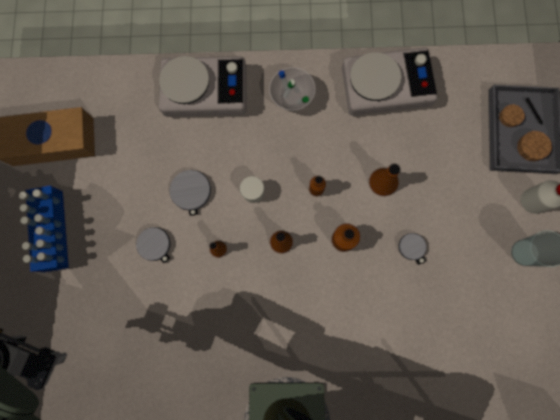

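View pics/side0.png

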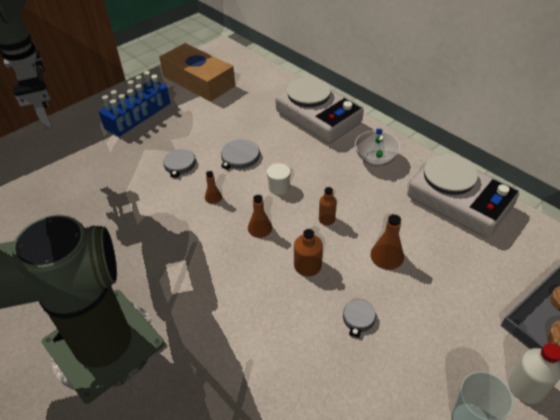

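The top view shows the stirrers: large (190,189), medium (153,243) and small (413,247). The flasks are small (218,248), medium (281,241) and large (385,180, stopper 395,169). The bottles are at (346,237) and (317,186), and the jar is at (252,188). The side view agrees.

```bash
cat > h.py <<'E'
import cv2,numpy as np
from bench import manip
from scipy.spatial.transform import Rotation as R
def cast(info,uv,z):
    K=info["intrinsics"];Rm=cv2.Rodrigues(np.array(info["rvec"]))[0];t=np.array(info["tvec"])
    d=Rm.T@np.linalg.inv(K)@np.array([uv[0],uv[1],1.]);c=-Rm.T@t
    return (c+d*(z-c[2])/d[2])[:2]
def blob(mask,uv,r):
    """centre of the biggest blob within r of uv, with ellipse of its hull"""
    m=np.zeros_like(mask);cv2.circle(m,tuple(map(int,uv)),r,255,-1);m&=mask
    cs,_=cv2.findContours(m,cv2.RETR_EXTERNAL,cv2.CHAIN_APPROX_NONE)
    c=max(cs,key=cv2.contourArea);M=cv2.moments(cv2.convexHull(c))
    return (M["m10"]/M["m00"],M["m01"]/M["m00"]),cv2.contourArea(c),cv2.boundingRect(c)
E
python3 - <<'E'
from h import *
I={n:cv2.imread(f"pics/{n}0.png") for n in("top","side")}
C={n:manip.camera_info(n) for n in I}
st={"top":dict(s=(218,241),m=(281,236),l=(395,169),bn=(319,180),bw=(349,233)),
 "side":dict(s=(210,174),m=(258,200),l=(394,220),bn=(329,191),bw=(308,234))}
di={"top":dict(S=(413,246),M=(153,243),L=(190,189),jar=(252,188)),"side":dict(S=(359,314),M=(179,160),L=(240,153),jar=(279,172))}
H=dict(s=.087,m=.109,l=.133,bn=.106,bw=.118)
for n in I:
    im=I[n];hsv=cv2.cvtColor(im,cv2.COLOR_BGR2HSV)
    dark=((im.max(2)<38)*255).astype(np.uint8)
    b=im.astype(int);grey=(((b[:,:,0]-b[:,:,2])>-3)&(im.max(2)>60)).astype(np.uint8)*255
    for k,uv in st[n].items():
        try:p,a,r=blob(dark,uv,11);print(n,k,np.round(p,1),a,r,np.round(cast(C[n],p,H[k]),4))
        except Exception as e:print(n,k,"none",im[uv[1],uv[0]])
    for k,uv in di[n].items():
        try:p,a,r=blob(grey,uv,30);print(n,k,np.round(p,1),a,r,np.round(cast(C[n],p,.062 if k=="jar" else .02),4))
        except Exception as e:print(n,k,"none",im[uv[1],uv[0]])
a=cv2.resize(I["top"][140:280,130:440],None,fx=2.5,fy=2.5,interpolation=cv2.INTER_CUBIC)
cv2.imwrite("pics/topc.png",a)
E
```

```text
top s [213.  245.3] 15.0 (211, 243, 5, 6) [0.4437 0.1808]
top m [281.  235.9] 50.0 (277, 232, 10, 9) [0.4621 0.0069]
top l [394. 169.] 56.0 (390, 165, 9, 9) [ 0.6216 -0.2772]
top bn [318.5 179.5] 22.0 (316, 177, 6, 6) [ 0.6054 -0.0908]
top bw [349.  233.5] 46.0 (345, 230, 9, 8) [ 0.464  -0.1608]
top S none [106 108 112]
top M none [105 106 109]
top L none [102 103 106]
top jar none [133 148 155]
side s [209.1 174. ] 13.5 (207, 172, 5, 5) [0.4396 0.1786]
side m [257.4 198.9] 28.5 (254, 196, 7, 7) [0.4561 0.0064]
side l [394.  219.9] 69.0 (389, 216, 11, 9) [ 0.6182 -0.2782]
side bn [328.4 190.6] 22.5 (326, 188, 6, 6) [ 0.6018 -0.0929]
side bw [308.2 233.6] 45.5 (304, 230, 9, 8) [ 0.46   -0.1621]
side S [349.4 324.1] 2.0 (345, 321, 10, 7) [ 0.4017 -0.3465]
side M none [137 139 141]
side L none [136 138 140]
side jar [253.3 159.3] 0.0 (252, 158, 4, 3) [0.5773 0.1628]
```

View pics/topc.png

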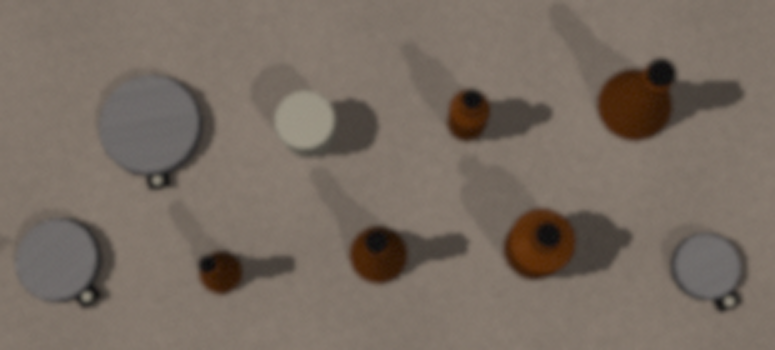

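The crop shows three grey discs, with their switch boxes below or right, and five amber vessels with black stoppers. I still need the disc centres, so I'll use a saturation mask.

```bash
python3 - <<'E'
from h import *
di={"top":dict(S=(413,246),M=(153,243),L=(190,189),jar=(252,188)),"side":dict(S=(359,314),M=(179,160),L=(240,153),jar=(279,172))}
for n in di:
    im=cv2.imread(f"pics/{n}0.png");C=manip.camera_info(n)
    g=cv2.GaussianBlur(im,(3,3),0).astype(int);d=g[:,:,2]-g[:,:,0]
    print(n,"bench",im[215,250] if n=="top" else im[200,140])
    for k,uv in di[n].items():
        if k=="jar": mask=(g.min(2)>115).astype(np.uint8)*255
        else: mask=((d<10)&(g.max(2)>75)).astype(np.uint8)*255
        p,a,r=blob(mask,uv,26 if k!="L" else 30)
        print(n,k,np.round(p,1),a,r,np.round(cast(C,p,.062 if k=="jar" else .02),4))
E
```

```text
top bench [110 122 134]
top S [412.4 246.4] 538.0 (399, 234, 28, 26) [ 0.4392 -0.3395]
top M [152.6 243.6] 764.0 (137, 228, 32, 32) [0.4581 0.356 ]
top L [189.6 189.5] 1145.0 (170, 171, 40, 39) [0.606  0.2583]
top jar [250.9 187.5] 374.0 (240, 177, 23, 22) [0.5985 0.0854]
side bench [138 153 166]
side S [358.8 314.6] 616.5 (344, 301, 32, 27) [ 0.4343 -0.3452]
side M [178.2 160.2] 435.0 (164, 150, 31, 23) [0.4505 0.3487]
side L [239.3 152.3] 662.0 (222, 140, 37, 25) [0.598  0.2518]
side jar [279.1 171.7] 1522.0 (253, 146, 53, 53) [0.5936 0.0767]
```

Emit:
move_arm(steps=[[[-39,-20,-6],[0,0,0],94],[[-78,-40,-12],[0,0,0],94],[[-117,-60,-18],[0,0,0],94],[[-156,-80,-24],[0,0,0],94],[[-195,-100,-30],[0,0,0],94],[[-234,-120,-36],[0,0,0],94],[[-273,-140,-42],[0,0,0],94],[[-312,-163,-45],[0,0,0],94],[[-312,-163,-45],[0,0,0],94],[[-312,-163,-45],[0,0,0],94]])

```text
clock: 1.1
ee_pos: [0.4402, 0.2702, 0.2499]
orientation: [0.186, 0.983, -0.0, -0.001]
wrist_force: [-0.6, -0.1, -1.2]
grip_width: 0.0939
gripper_force: 0.0
```

```bash
cat >> h.py <<'E'
def fcast(info,uv,z):
    K=info["intrinsics"];Rm=cv2.Rodrigues(np.array(info["rvec"]))[0];t=np.array(info["tvec"])
    x=(uv[0]-K[0,2])/K[0,0];y=(uv[1]-K[1,2])/K[1,1];r=np.hypot(x,y)+1e-9
    d=Rm.T@np.array([np.sin(r)*x/r,np.sin(r)*y/r,np.cos(r)]);c=-Rm.T@t
    return (c+d*(z-c[2])/d[2])[:2]
def fproj(info,P):
    K=info["intrinsics"];q=cv2.Rodrigues(np.array(info["rvec"]))[0]@np.array(P)+np.array(info["tvec"])
    h=np.hypot(q[0],q[1]);a=np.arctan2(h,q[2])/h
    return K[0,0]*q[0]*a+K[0,2],K[1,1]*q[1]*a+K[1,2]
def shift(P):
    """world target -> tool shift, mm"""
    s=manip.observe();return np.round(R.from_quat(s["orientation"]).inv().apply(np.array(P)-s["ee_pos"])*1000,1)
def wrist(name):
    C=manip.camera_info("wrist");im=manip.get_image("wrist");cv2.imwrite(f"pics/{name}.png",im);return C,im
E
python3 - <<'E'
from h import *
C,im=wrist("w1");print(manip.observe()["ee_pos"],C)
for n,P in dict(s=(.442,.18,.087),M=(.456,.353,.02),L=(.602,.255,.02),m=(.459,.007,.109)).items():print(n,np.round(fproj(C,P)))
print(shift((.442,.18,.16)))
E
```

```text
[0.43950667 0.27101417 0.24987074] {'intrinsics': array([[325.1922621 ,   0.        , 280.69484228],
       [  0.        , 325.1922621 , 201.350058  ],
       [  0.        ,   0.        ,   1.        ]]), 'rvec': array([-2.40851048, -1.64542393, -0.21494363]), 'tvec': array([-0.41054449, -0.33948803,  0.35431704])}
s [208. 217.]
M [346. 164.]
L [313. 283.]
m [ 94. 279.]
[-35.5 -83.9  89.9]
```

View pics/w1.png

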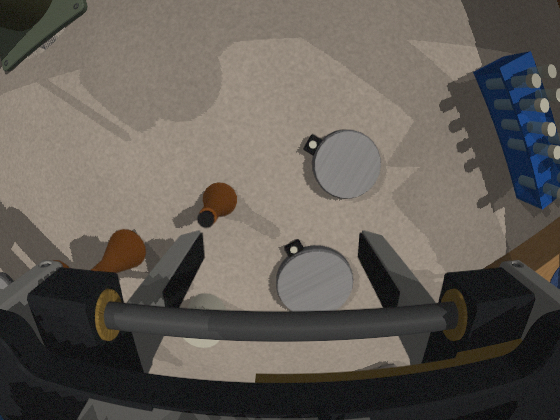

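The wrist view shows the small flask's stopper at (206,218), the medium stirrer at (346,164) and the large stirrer at (314,282), all close to where I predicted. Next I'll measure them precisely.

```bash
cat >> h.py <<'E'
def wmeas(C,im,items):
    """items: name->(uv,radius px,kind,z); kind 'dark' stopper or 'grey' disc"""
    g=cv2.GaussianBlur(im,(3,3),0).astype(int);d=g[:,:,2]-g[:,:,0]
    M={"dark":(g.max(2)<45),"grey":(d<14)&(g.max(2)>85)}
    for k,(uv,r,kind,z) in items.items():
        m=cv2.morphologyEx(M[kind].astype(np.uint8)*255,cv2.MORPH_OPEN,np.ones((3,3)))
        p,a,b=blob(m,uv,r);print(k,np.round(p,1),a,b,np.round(fcast(C,p,z),4))
E
python3 - <<'E'
from h import *
C=manip.camera_info("wrist");im=cv2.imread("pics/w1.png")
print(im[164,346],im[120,240],im[218,206])
wmeas(C,im,dict(s=((206,218),14,"dark",.088),M=((347,164),42,"grey",.02),L=((314,280),45,"grey",.02)))
E
```

```text
[129 133 134] [131 146 158] [33 31 36]
s [205.4 218.2] 158.5 (198, 211, 15, 15) [0.4417 0.1781]
M [347.4 163.9] 3473.0 (315, 130, 66, 69) [0.4554 0.3556]
L [314.9 281.5] 3739.5 (277, 250, 76, 61) [0.5993 0.2602]
```

Emit:
move_arm(steps=[[[-18,-43,40],[0,0,0],94],[[-36,-85,80],[0,0,0],94],[[-36,-85,120],[0,0,0],80],[[-36,-85,150],[0,0,0],70],[[-36,-85,180],[0,0,0],60],[[-36,-85,200],[0,0,0],50],[[-36,-85,200],[0,0,0],50],[[-36,-85,200],[0,0,0],40]], newtons=15)

```text
clock: 1.95
ee_pos: [0.4421, 0.1798, 0.0505]
orientation: [0.183, 0.983, -0.0, -0.0]
wrist_force: [-0.1, 0.8, 0.9]
grip_width: 0.0498
gripper_force: 0.0
```

```bash
python3 - <<'E'
from h import *
C,im=wrist("w2");print(manip.observe()["ee_pos"],fproj(C,(.4417,.1785,.092)))
E
```

```text
[0.44326246 0.17985307 0.05141528] (np.float64(279.61082659958277), np.float64(279.13713648828127))
```

View pics/w2.png

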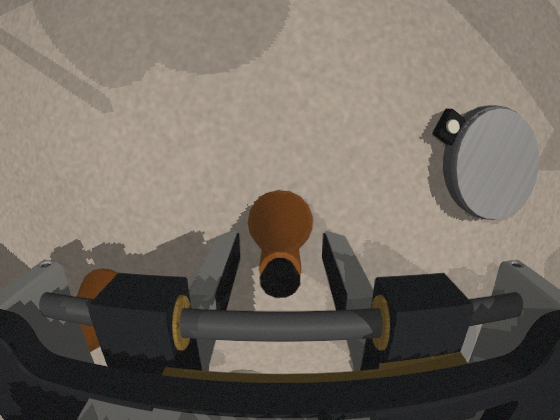

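The neck at (280,277) is centred between the fingers. I'll close on it and lift.

Emit:
move_arm(steps=[[[0,0,0],[0,0,0],30],[[0,0,0],[0,0,0],22],[[0,0,0],[0,0,0],15],[[0,0,0],[0,0,0],15],[[0,0,0],[0,0,0],15],[[0,0,-5],[0,0,0],15],[[0,0,-20],[0,0,0],15],[[0,0,-50],[0,0,0],15],[[0,0,-90],[0,0,0],15],[[0,0,-130],[0,0,0],15],[[0,0,-155],[0,0,0],15],[[0,0,-155],[0,0,0],15]], newtons=15)

```text
clock: 3.2
ee_pos: [0.4457, 0.1792, 0.2097]
orientation: [0.184, 0.983, 0.002, 0.004]
wrist_force: [-0.1, 0.8, -0.9]
grip_width: 0.0214
gripper_force: 15.0
```

```bash
python3 - <<'E'
from h import *
print(shift((.437,-.30,.205)))
E
```

```text
[-165.5 -449.8    3.8]
```

Emit:
move_arm(steps=[[[-8,-23,0],[0,0,0],15],[[-22,-60,0],[0,0,0],15],[[-38,-104,0],[0,0,0],15],[[-54,-148,0],[0,0,0],15],[[-70,-192,0],[0,0,0],15],[[-86,-236,0],[0,0,0],15],[[-102,-280,0],[0,0,0],15],[[-118,-324,0],[0,0,0],15],[[-134,-366,0],[0,0,0],15],[[-144,-393,0],[0,0,0],15],[[-147,-403,0],[0,0,0],15],[[-147,-403,0],[0,0,0],15]])

```text
clock: 4.4
ee_pos: [0.4327, -0.2504, 0.2035]
orientation: [0.186, 0.983, 0.001, -0.002]
wrist_force: [-0.5, 0.7, -0.5]
grip_width: 0.0214
gripper_force: 15.0
```

```bash
python3 - <<'E'
from h import *
C,im=wrist("w3");s=manip.observe();print(s["ee_pos"],s["orientation"],s["grip_width"])
print(fproj(C,(.437,-.342,.02)))
q=R.from_quat(s["orientation"]);print(fproj(C,s["ee_pos"]+q.apply([0,0,-.043])),fproj(C,s["ee_pos"]+q.apply([0,0,.05])))
E
```

```text
[ 0.43292705 -0.24926227  0.20377853] [ 0.18479577  0.98277522  0.00116013 -0.00143074] 0.02155735441548184
(np.float64(210.88899705996747), np.float64(214.38024935291872))
(np.float64(284.9865735237365), np.float64(280.54464939625103)) (np.float64(283.61866853474936), np.float64(219.40812529021804))
```

View pics/w3.png

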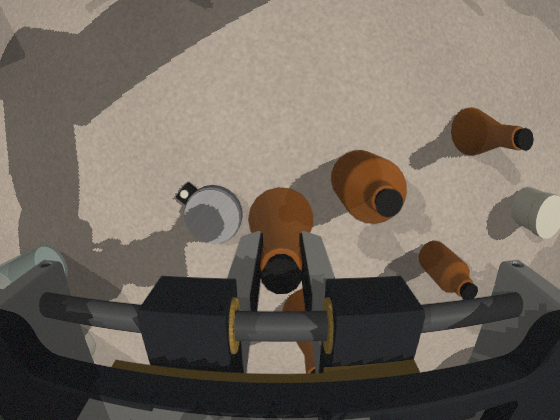

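The wrist view shows the flask held upright at (281,218 base). The small stirrer is at about (213,214), partly in shadow, and the medium flask's stopper is at (523,139).

```bash
python3 - <<'E'
from h import *
C=manip.camera_info("wrist");im=cv2.imread("pics/w3.png")
g=cv2.GaussianBlur(im,(3,3),0).astype(float)
m=((g[:,:,0]/g[:,:,2]>.91)&(g.max(2)>40)).astype(np.uint8)*255
p,a,b=blob(m,(214,214),34);print(p,a,b,fcast(C,p,.02))
for e in((186,0),(242,0)):pass
print(fcast(C,(213.5,214.5),.02))
wmeas(C,im,dict(m=((523,139),13,"dark",.109)))
for P in((.438,-.341,.205),):print(shift(P))
E
```

```text
(212.15247029393367, 213.58686679174485) 2577.5 (183, 185, 59, 59) [ 0.4371896  -0.33903161]
[ 0.43881061 -0.33796743]
m [522.9 138.6] 261.5 (514, 129, 18, 20) [0.4587 0.0084]
[-38.  -83.6  -1.5]
```

Emit:
move_arm(steps=[[[-14,-30,0],[0,0,0],15],[[-30,-64,0],[0,0,0],15],[[-38,-82,0],[0,0,0],15],[[-38,-82,20],[0,0,0],15],[[-38,-82,55],[0,0,0],15],[[-38,-82,90],[0,0,0],15],[[-38,-82,115],[0,0,0],15],[[-38,-82,125],[0,0,0],15],[[-38,-82,129],[0,0,0],15],[[-38,-82,132],[0,0,0],15],[[-38,-82,132],[0,0,0],15],[[-38,-82,132],[0,0,0],15]])

```text
clock: 5.65
ee_pos: [0.4404, -0.3411, 0.0749]
orientation: [0.184, 0.983, -0.001, 0.001]
wrist_force: [0.1, 0.9, -0.9]
grip_width: 0.0214
gripper_force: 15.0
```

```bash
python3 - <<'E'
from h import *
C,im=wrist("w4");s=manip.observe();print(s["ee_pos"],s["wrist_force"],fproj(C,(.4388,-.3393,.02)))
cv2.imwrite("pics/w4c.png",cv2.resize(im[130:330,180:400],None,fx=2.5,fy=2.5))
E
```

```text
[ 0.44030711 -0.34116684  0.07482013] [-0.23992243  0.28584404 -0.1023152 ] (np.float64(283.5723030202061), np.float64(214.53121952984122))
```

View pics/w4c.png

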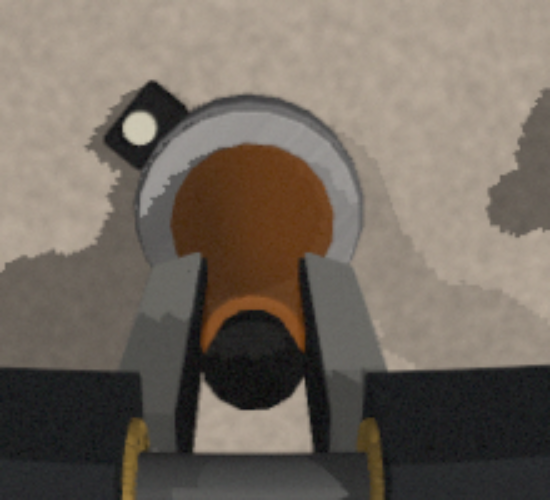

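The crop shows the flask base evenly inside the disc rim, so it is centred to about 1 mm. I'll lower it the last 3 mm and release.

Emit:
move_arm(steps=[[[0,0,1],[0,0,0],15],[[0,0,2],[0,0,0],15],[[0,0,3],[0,0,0],15],[[0,0,3.5],[0,0,0],15],[[0,0,3.5],[0,0,0],15]])

```text
clock: 6.2
ee_pos: [0.4398, -0.3409, 0.0715]
orientation: [0.184, 0.983, -0.0, 0.0]
wrist_force: [-1.1, 2.8, 7.3]
grip_width: 0.0212
gripper_force: 15.0
```

Emit:
move_arm(steps=[[[0,0,0],[0,0,0],24],[[0,0,0],[0,0,0],32],[[0,0,0],[0,0,0],45],[[0,0,0],[0,0,0],60],[[0,0,0],[0,0,0],60],[[0,0,-20],[0,0,0],60],[[0,0,-50],[0,0,0],60],[[0,0,-90],[0,0,0],60],[[0,0,-130],[0,0,0],60],[[0,0,-150],[0,0,0],60],[[0,0,-150],[0,0,0],60]])

```text
clock: 7.3
ee_pos: [0.4415, -0.3424, 0.2243]
orientation: [0.184, 0.983, -0.003, 0.003]
wrist_force: [0.1, 0.3, 0.0]
grip_width: 0.0602
gripper_force: 0.0
```

```bash
python3 - <<'E'
from h import *
C,im=wrist("w5");s=manip.observe();print(s["ee_pos"])
wmeas(C,im,dict(s=(fproj(C,(.4388,-.3393,.11)),22,"dark",.108)))
print(shift((.4587,.0075,.225)))
E
```

```text
[ 0.4403057  -0.34118569  0.22144346]
s [281.9 193.6] 242.0 (273, 185, 19, 18) [ 0.4389 -0.3417]
[109.2 331.7  -4.5]
```

Emit:
move_arm(steps=[[[15,44,0],[0,0,0],70],[[30,90,0],[0,0,0],80],[[45,136,0],[0,0,0],80],[[60,182,0],[0,0,0],80],[[75,228,0],[0,0,0],80],[[90,274,0],[0,0,0],80],[[105,320,0],[0,0,0],80],[[109,332,0],[0,0,0],80],[[109,332,0],[0,0,0],80],[[109,332,0],[0,0,0],80]])

```text
clock: 8.35
ee_pos: [0.4576, 0.0078, 0.2186]
orientation: [0.184, 0.983, -0.001, -0.001]
wrist_force: [0.2, -0.9, -0.7]
grip_width: 0.0801
gripper_force: 0.0
```

```bash
python3 - <<'E'
from h import *
C,im=wrist("w6");s=manip.observe();print(s["ee_pos"])
wmeas(C,im,dict(m=(fproj(C,(.4587,.0075,.11)),24,"dark",.110)))
print(shift((.4587,.0075,.070)))
E
```

```text
[0.4578193  0.00731648 0.2189383 ]
m [280.8 202.1] 395.0 (269, 191, 24, 23) [0.4593 0.006 ]
[ -1.    0.7 148.9]
```

Emit:
move_arm(steps=[[[-1,-1,40],[0,0,0],80],[[-1,-1,75],[0,0,0],75],[[-1,-1,105],[0,0,0],65],[[-1,-1,130],[0,0,0],55],[[-1,-1,145],[0,0,0],50],[[-1,-1,149],[0,0,0],45],[[-1,-1,149],[0,0,0],36],[[-1,-1,149],[0,0,0],28],[[-1,-1,149],[0,0,0],18],[[-1,-1,149],[0,0,0],18],[[-1,-1,149],[0,0,0],18],[[-1,-1,149],[0,0,0],18]], newtons=20)

```text
clock: 9.6
ee_pos: [0.46, 0.0069, 0.072]
orientation: [0.184, 0.983, -0.0, 0.001]
wrist_force: [1.3, -1.1, 3.8]
grip_width: 0.0258
gripper_force: 20.0
```

Emit:
move_arm(steps=[[[0,0,-5],[0,0,0],18],[[0,0,-20],[0,0,0],18],[[0,0,-50],[0,0,0],18],[[0,0,-80],[0,0,0],18],[[14,35,-80],[0,0,0],18],[[32,80,-80],[0,0,0],18],[[50,126,-80],[0,0,0],18],[[68,172,-80],[0,0,0],18],[[86,218,-80],[0,0,0],18],[[104,263,-80],[0,0,0],18],[[120,303,-80],[0,0,0],18],[[129,325,-80],[0,0,0],18]])

```text
clock: 10.8
ee_pos: [0.4547, 0.3601, 0.1503]
orientation: [0.183, 0.983, -0.0, -0.001]
wrist_force: [0.5, -0.1, -0.2]
grip_width: 0.0256
gripper_force: 20.0
```

Emit:
move_arm(steps=[[[0,0,10],[0,0,0],18],[[0,0,30],[0,0,0],18],[[0,0,45],[0,0,0],18],[[0,0,53],[0,0,0],18],[[0,0,56],[0,0,0],18],[[0,0,56],[0,0,0],18],[[0,0,56],[0,0,0],18]])

```text
clock: 11.5
ee_pos: [0.4571, 0.3569, 0.0957]
orientation: [0.185, 0.983, 0.0, 0.001]
wrist_force: [0.4, 0.3, -1.9]
grip_width: 0.0259
gripper_force: 20.0
```

```bash
python3 - <<'E'
from h import *
C,im=wrist("w7");s=manip.observe();print(s["ee_pos"],s["wrist_force"],s["grip_width"])
cv2.imwrite("pics/w7c.png",cv2.resize(im[130:330,180:400],None,fx=2.5,fy=2.5))
E
```

```text
[0.45715123 0.35703579 0.09590766] [-0.82470807 -0.0681589  -1.05015879] 0.025657003749255253
```

View pics/w7c.png

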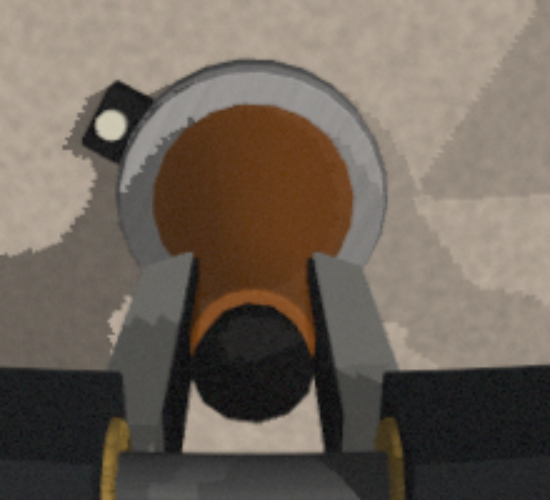

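The medium flask is centred laterally (253 against 252), and the fore gap is right to within about 2 mm. I'll lower and release it.

Emit:
move_arm(steps=[[[0,0,1],[0,0,0],18],[[0,0,2],[0,0,0],18],[[0,0,3],[0,0,0],18],[[0,0,4],[0,0,0],18],[[0,0,4],[0,0,0],18]])

```text
clock: 12.05
ee_pos: [0.4566, 0.3572, 0.0921]
orientation: [0.184, 0.983, 0.0, 0.0]
wrist_force: [-1.0, -0.5, 5.3]
grip_width: 0.0256
gripper_force: 20.0
```

Emit:
move_arm(steps=[[[0,0,0],[0,0,0],28],[[0,0,0],[0,0,0],36],[[0,0,0],[0,0,0],50],[[0,0,0],[0,0,0],65],[[0,0,0],[0,0,0],70],[[0,0,-20],[0,0,0],75],[[0,0,-50],[0,0,0],80],[[0,0,-90],[0,0,0],80],[[0,0,-130],[0,0,0],80],[[0,0,-165],[0,0,0],80],[[0,0,-165],[0,0,0],80],[[0,0,-165],[0,0,0],80]])

```text
clock: 13.25
ee_pos: [0.4567, 0.3571, 0.2567]
orientation: [0.184, 0.983, 0.001, 0.001]
wrist_force: [0.2, -0.1, -0.1]
grip_width: 0.0802
gripper_force: 0.0
```

```bash
python3 - <<'E'
from h import *
C,im=wrist("w8");s=manip.observe();print(s["ee_pos"])
wmeas(C,im,dict(m=(fproj(C,(.4565,.3558,.13)),24,"dark",.130)))
print(fproj(C,(.602,.258,.02)))
print(shift((.56,.20,.255)),shift((.6199,-.2775,.255)))
E
```

```text
[0.45580121 0.3565792  0.25484127]
m [280.5 194. ] 339.0 (270, 184, 22, 21) [0.4559 0.3563]
(np.float64(254.1418622414821), np.float64(289.53637129312375))
[-153.9 -108.2   -0.2] [-3.827e+02 -5.315e+02  1.000e-01]
```

View pics/w8.png

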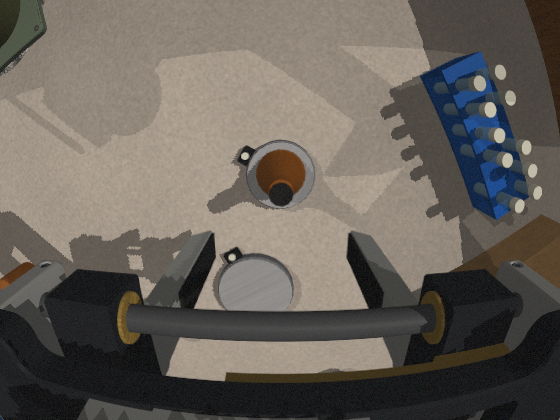

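The medium flask stands on its stirrer (base near (280,175)). I'll pass by the large stirrer to measure it in full view.

Emit:
move_arm(steps=[[[-35,-20,0],[0,0,0],80],[[-75,-43,0],[0,0,0],80],[[-115,-66,0],[0,0,0],80],[[-155,-88,0],[0,0,0],80],[[-190,-108,0],[0,0,0],80],[[-198,-112,0],[0,0,0],80],[[-198,-112,0],[0,0,0],80],[[-198,-112,0],[0,0,0],80]])

```text
clock: 14.1
ee_pos: [0.5989, 0.1815, 0.2542]
orientation: [0.184, 0.983, -0.0, -0.002]
wrist_force: [-1.1, -0.9, -1.5]
grip_width: 0.0801
gripper_force: 0.0
```

```bash
python3 - <<'E'
from h import *
C,im=wrist("w9");s=manip.observe();print(s["ee_pos"])
uv=fproj(C,(.602,.258,.02));print(uv)
wmeas(C,im,dict(L=(uv,52,"grey",.02)))
print(shift((.6199,-.2775,.255)))
E
```

```text
[0.5989304  0.18194182 0.25476992]
(np.float64(337.9371394733554), np.float64(156.75751181784824))
L [337.4 159.1] 5414.0 (296, 117, 84, 85) [0.6047 0.2563]
[-1.854e+02 -4.209e+02 -4.000e-01]
```

Emit:
move_arm(steps=[[[-12,-28,0],[0,0,0],90],[[-30,-68,0],[0,0,0],90],[[-49,-111,0],[0,0,0],90],[[-68,-154,0],[0,0,0],90],[[-87,-197,0],[0,0,0],90],[[-106,-240,0],[0,0,0],90],[[-125,-283,0],[0,0,0],90],[[-144,-326,0],[0,0,0],90],[[-163,-369,0],[0,0,0],90],[[-180,-408,0],[0,0,0],90],[[-185,-421,0],[0,0,0],90],[[-185,-421,0],[0,0,0],90]])

```text
clock: 15.35
ee_pos: [0.62, -0.2789, 0.2555]
orientation: [0.185, 0.983, 0.0, -0.0]
wrist_force: [0.7, 0.3, 0.8]
grip_width: 0.09
gripper_force: 0.0
```

```bash
python3 - <<'E'
from h import *
C,im=wrist("w10");s=manip.observe();print(s["ee_pos"])
wmeas(C,im,dict(l=(fproj(C,(.6199,-.2775,.135)),28,"dark",.134)))
print(shift((.6199,-.2775,.091)))
E
```

```text
[ 0.62026463 -0.27717027  0.25560631]
l [281.7 197.4] 602.5 (267, 184, 30, 28) [ 0.6211 -0.2794]
[ 1.000e-01 -7.000e-01  1.646e+02]
```

Emit:
move_arm(steps=[[[-1,-2,40],[0,0,0],90],[[-1,-2,80],[0,0,0],85],[[-1,-2,115],[0,0,0],75],[[-1,-2,142],[0,0,0],65],[[-1,-2,157],[0,0,0],60],[[-1,-2,163],[0,0,0],50],[[-1,-2,163],[0,0,0],42],[[-1,-2,163],[0,0,0],34],[[-1,-2,163],[0,0,0],24],[[-1,-2,163],[0,0,0],24],[[-1,-2,163],[0,0,0],24],[[-1,-2,163],[0,0,0],24]], newtons=25)

```text
clock: 16.6
ee_pos: [0.6217, -0.2814, 0.095]
orientation: [0.184, 0.983, -0.0, 0.002]
wrist_force: [0.8, 1.5, 5.3]
grip_width: 0.0315
gripper_force: 24.9
```

Emit:
move_arm(steps=[[[0,0,0],[0,0,0],24],[[0,0,-5],[0,0,0],24],[[0,0,-20],[0,0,0],24],[[0,0,-50],[0,0,0],24],[[0,0,-90],[0,0,0],24],[[0,0,-125],[0,0,0],24],[[0,0,-145],[0,0,0],24],[[0,0,-145],[0,0,0],24],[[0,0,-145],[0,0,0],24]])

```text
clock: 17.5
ee_pos: [0.62, -0.2809, 0.2378]
orientation: [0.184, 0.983, -0.0, -0.0]
wrist_force: [0.2, -0.2, -1.8]
grip_width: 0.0315
gripper_force: 24.9
```

```bash
python3 - <<'E'
from h import *
print(manip.observe(),shift((.605,.257,.239)))
E
```

```text
{'clock': 17.5, 'joints': array([-5.52273455e-01,  4.10078298e-01,  1.21362409e+00, -1.99848823e-04,
        1.51817414e+00, -1.75205253e+00]), 'qd': array([ 0.00106588,  0.03129633,  0.04459833,  0.0032213 , -0.00197277,
       -0.0014417 ]), 'joint_torque': array([ 2.58669828e-02, -4.97043872e+01, -3.15709233e+01, -3.08053032e-02,
        3.22208146e-02, -3.69205673e-04]), 'ee_pos': array([ 0.62003111, -0.28091378,  0.23775292]), 'orientation': array([ 1.84441273e-01,  9.82843521e-01, -4.22510549e-05, -1.68278758e-04]), 'wrist_force': array([ 0.19620678, -0.18364482, -1.76542186]), 'ft_torque': array([-0.03012397,  0.0574198 ,  0.04885551]), 'gripper_force': 24.90283901221119, 'grip_width': 0.03152274472425711} [209.  495.9  -1.3]
```

Emit:
move_arm(steps=[[[8,19,0],[0,0,0],24],[[24,57,0],[0,0,0],24],[[41,98,0],[0,0,0],24],[[58,139,0],[0,0,0],24],[[75,180,0],[0,0,0],24],[[93,221,0],[0,0,0],24],[[110,262,0],[0,0,0],24],[[127,303,0],[0,0,0],24],[[145,344,0],[0,0,0],24],[[162,385,0],[0,0,0],24],[[179,426,0],[0,0,0],24],[[196,466,0],[0,0,0],24]])

```text
clock: 18.7
ee_pos: [0.6038, 0.2272, 0.2352]
orientation: [0.184, 0.983, -0.001, -0.002]
wrist_force: [0.8, -0.5, -2.4]
grip_width: 0.0314
gripper_force: 24.9
```

Emit:
move_arm(steps=[[[9,21,0],[0,0,0],24],[[13,30,0],[0,0,0],24],[[13,30,0],[0,0,0],24],[[13,30,15],[0,0,0],24],[[13,30,45],[0,0,0],24],[[13,30,75],[0,0,0],24],[[13,30,100],[0,0,0],24],[[13,30,113],[0,0,0],24],[[13,30,118],[0,0,0],24],[[13,30,118],[0,0,0],24],[[13,30,118],[0,0,0],24]])

```text
clock: 19.8
ee_pos: [0.6065, 0.257, 0.1215]
orientation: [0.185, 0.983, 0.001, 0.001]
wrist_force: [0.0, -0.6, -1.0]
grip_width: 0.0314
gripper_force: 24.9
```

```bash
python3 - <<'E'
from h import *
C,im=wrist("w11");s=manip.observe();print(s["ee_pos"],s["wrist_force"],s["grip_width"])
cv2.imwrite("pics/w11c.png",cv2.resize(im[110:330,170:410],None,fx=2.5,fy=2.5))
E
```

```text
[0.60672425 0.25726225 0.12185355] [-0.17916329  0.15086845 -1.61655185] 0.031769749603930836
```

View pics/w11c.png

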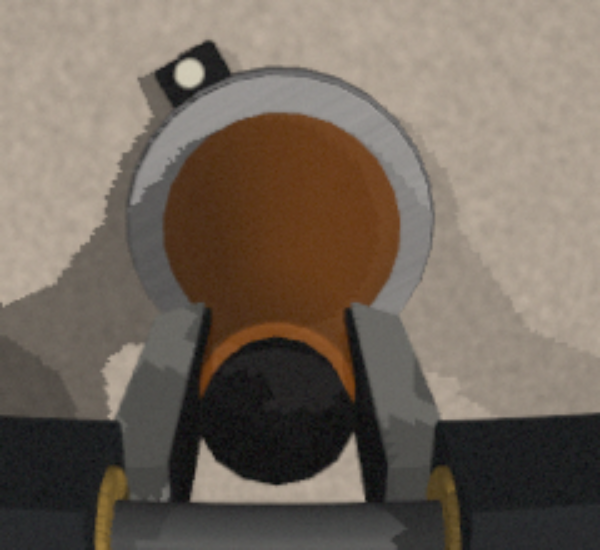

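The large flask is centred too (282 against 280). Now I'll lower it gently.

Emit:
move_arm(steps=[[[0,0,2],[0,0,0],24],[[0,0,4],[0,0,0],24],[[0,0,5],[0,0,0],24],[[0,0,6],[0,0,0],24],[[0,0,6],[0,0,0],24],[[0,0,6],[0,0,0],24]])

```text
clock: 20.45
ee_pos: [0.6058, 0.2574, 0.115]
orientation: [0.184, 0.983, 0.0, 0.001]
wrist_force: [-0.9, 1.3, 4.6]
grip_width: 0.0315
gripper_force: 24.9
```

Contact at 4.6 N, so I'll release.

Emit:
move_arm(steps=[[[0,0,0],[0,0,0],34],[[0,0,0],[0,0,0],42],[[0,0,0],[0,0,0],55],[[0,0,0],[0,0,0],70],[[0,0,0],[0,0,0],80],[[0,0,-20],[0,0,0],80],[[0,0,-50],[0,0,0],80],[[0,0,-90],[0,0,0],80],[[0,0,-130],[0,0,0],80],[[0,0,-150],[0,0,0],80],[[0,0,-150],[0,0,0],80],[[0,0,-150],[0,0,0],80]])

```text
clock: 21.65
ee_pos: [0.6051, 0.257, 0.2634]
orientation: [0.184, 0.983, -0.0, -0.0]
wrist_force: [0.4, -0.5, 0.1]
grip_width: 0.0799
gripper_force: 0.0
```

```bash
python3 - <<'E'
from h import *
C,im=wrist("w12");print(manip.observe()["ee_pos"])
wmeas(C,im,dict(l=(fproj(C,(.605,.257,.154)),30,"dark",.154)))
cv2.imwrite("pics/side2.png",manip.get_image("side"))
E
```

```text
[0.6043749  0.25683187 0.26182126]
l [282.5 197.9] 655.0 (268, 184, 30, 29) [0.6042 0.2581]
```

View pics/side2.png

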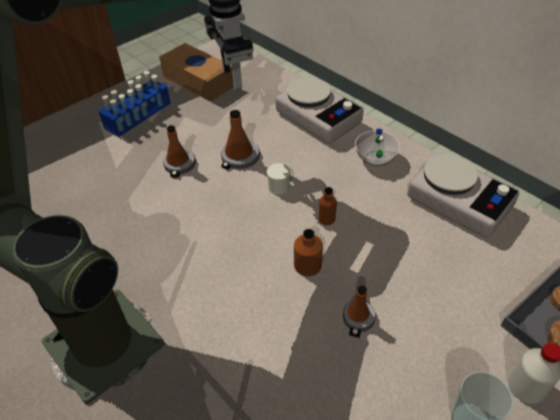

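The side view shows all three flasks upright on their stirrers at (177,150), (239,140) and (360,308). The bottles and jar have not moved, and the gripper is clear.

```bash
python3 -c "
from bench import manip
print(manip.job_done())"
```

```text
the job is handed in; nothing more can be done
None
```

All three flasks stand upright and released on the stirrers of their own size, each within about 3 mm of centre by my camera measurements; the bottles and jar look unmoved, and the job is handed in (no verdict came back).

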